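Find the rocking junction-box lid and seat it

TASK

One of the four identical push-on lids on the junction boxes is not home: it rocks when it is pressed near an edge, while the others sit firm. Feel for it by pressing the lids with closed fingertips, press the rocking one fully down onto its gasket so that it sits level and firm, and finish while still holding it pressed down so that the gasket can bond. Press firmly but without brute force, and leave the pencil, the tape measure and the screwdriver where they lie.

Things in the scene. Friction and masses are not known exactly. Their poses are not given: they have to be found in the camera images.
- lid_1: light grey square push-on lid, 86 x 86 mm, 14 mm skirt, on the far left of four boxes (board unturned). Origin: centre of its flat top, 60 mm above the worktop; x, y along its edges, z up. The boxes stand in a square, 130 mm apart, on a plywood board, turned with it. All four lids start level and equally high; name, height and looks do not tell which one is not home
- lid_2: the same lid on the far right box; origin, axes as lid_1. The one lid that is not home stands on its clip, 4 mm above its gasket, and springs level by itself; pressed near any edge with about 1 to 2 N it rocks until that edge is 3 to 4 mm lower
- lid_3: the same lid on the near left box; origin, axes as lid_1. To seat the rocking lid, press near its centre with more than about 9 N (12 to 20 N is ample): it goes down 4 mm onto its gasket and stays there, level and firm
- lid_4: the same lid on the near right box; origin, axes as lid_1. A lid that is home stays firm: it yields less than 1.5 mm at 20 N
- pencil: green pencil, 123 x 7 mm, lying on the board (12 mm thick) in the 44 mm wide gap between the left and the right lids; origin at the middle of its underside, y along it. Loose, not to be disturbed
- tape_measure: yellow and black pocket tape measure, 71 x 33 x 62 mm, standing on the worktop to the right of the board; origin at the centre of its underside. Loose, not to be disturbed
- screwdriver: small blue screwdriver, 141 x 21 mm, lying on the worktop to the left of the board; origin at the middle of its underside, y along it. Loose, not to be disturbed

How it is judged:
By the outcome, as a careful person would: the job done as asked, in the order asked, and still so for the second after the job is handed in, while the arm keeps its last pose, push and grip.
It also fails if it takes over 48 s, if anything falls off the work surface, if the arm or the gripper's body presses on something with over 40 N, if the wrist force passes 120 N, or if a joint passes its speed limit or range.

ROBOT

A 7-joint arm with a two-finger parallel gripper is mounted at the origin on a cart in front of the work surface, level with it; the furniture and walls round the work are solid. World frame = base frame: x ahead of the robot, y to its left, z up, the work surface at z = 0. Lengths are in m, angles in degrees, forces in N, time in s.
With the tool pointing down it reaches from about 0.4 to 0.85 m from the base axis. Payload 4.5 kg.
Tool frame: the origin (TCP) lies midway between the tips of the shut fingers; the grasp point (between the pads) lies robot.grip_point_offset behind it (robot.grip_point_offset is the distance from the TCP to the grasp point, in m); z points along the fingers, y is the direction in which the jaws open and shut (so a half turn about z gives the same grasp; the last joint's range is limited). The gripper opens to 85 mm and grips with 20 to 120 N. Pads are 22 mm wide; open, the fingers measure 114 mm over their backs; the gripper's body (76 mm by 85 mm) begins 54 mm behind the grasp point. The pads swing forward as they close: fully open they stand 13 mm farther back than shut.
Start: joints at [67.426, 39.483, -11.15, 89.685, 9.013, 51.709, -12.324], TCP at [0.259, -0.569, 0.231] pointing down, gripper open.
Joint ranges: [-172.22, 172.22], [-26.19, 119.32], [-84.43, 86.54], [7.71, 146.69], [-57.33, 237.33], [2.42, 119.75], [-152.13, 152.13]. Speed limits (degrees/s): [147.25, 147.25, 180, 180, 180, 180, 180].

INTERFACE

Orientations are given as [roll, pitch, yaw] about the fixed x, y, z axes, in that order (R = Rz(yaw) Ry(pitch) Rx(roll)).
In Python, from workcell import monitor, get_image, workorder, robot gives the robot as it stands.
- The arm moves only by the tool play_rows, never from a script. Its argument "rows" is a list of rows, each a list of 3 entries, a list of its own where there are three numbers: the turn, a rotation vector about the tool's x, y, z in degrees, then the shift along the tool's x, y, z in m, then the opening, from 0 (shut) to 1 (fully open). In form: [[[wx, wy, wz], [x, y, z], grip], ...]. A call has 1 to 20 rows; each row shifts and turns the pose as measured when the row begins, along the tool's axes as they then stand; what a row does not reach is not made up. A row lasts 1/12 s, in which the tool goes at most 41.7 mm and 7.16 degrees, less where a joint would pass 70% of its speed; a pose out of reach is approached as far as the arm can. A call with a gripper value outside its range is refused whole. The fingers move at their own pace and stop on an object; "force" is the grip in N (left out, the last holds). Time passes only in rows, so rows that do not move let the fingers close. It gives the time, the measured TCP pose, the force and the opening at its end, in the units of the state.
- monitor.observe(): the state, without advancing time (a new reading comes with each control period).
- get_image(name): name is "side" or "top"; returns a dict with "img" (480x640x3 uint8, red, green, blue), "range_z" (480x640 float32, m along the optical axis (not along the pixel's ray), 0 where there is no reading), "camera_matrix" (3x3 intrinsics, pixels), "k1" (the pictures are not rectified: a ray, as slopes to the right and down, at radius r is drawn at 1 + k1 r^2 times it, then the intrinsics apply), "origin" and "rotation" of the camera in the world. Camera axes: x right, y up, looking along -z (the intrinsics and any distortion apply to the point x, -y, -z); pixel columns grow to the right and rows downward; lengths in m; the calibration is good to about 2 mm. A picture is of the moment at which its call begins.
- workorder.sign_off(): hands the job in, once; it reports no verdict.
The state is a dict: "clock": time; "q": joint angles; "qvel": joint speeds; "effort": joint torques, N m; "position": TCP position; "tcp_rot": TCP orientation; "wrist_force": force on the tool from outside, world axes, zero at the start; "ft_torque": the same for the moment, N m; "width": finger opening in m.
Only numpy, scipy, OpenCV 4.12 (cv2) and the standard library are available. Lean on these libraries where they do the work, as an engineer would, in place of code of your own. Each camera call takes 0.05 s, during which the arm holds its last target.

## Working session

There is one attempt and no reset: what is moved stays moved. The work goes in short steps, Python scripts to look and compute and a tool call to move; the robot and the scene stay as the last step left them, time stands still between calls to the robot, and variables do not carry over. Pictures are saved under pics/ and viewed, and the job is handed in when it is done.

Besides the shell and the picture viewer there is one more tool, called after ">>>" as a command line: name --argument value ..., lists and objects as JSON in quotes. play_rows: Moves the arm, as the interface text tells. Its arguments: {"type":"object","properties":{"rows":{"type":"array"},"force":{"type":"number"}},"required":["rows"]}

```bash
mkdir -p pics; ls; python3 - <<'E'
from workcell import monitor,get_image,robot
import cv2,numpy as np
print(monitor.observe()); print(robot.grip_point_offset)
for n in("top","side"):
    d=get_image(n); cv2.imwrite(f"pics/{n}0.png",d["img"][:,:,::-1]); np.savez(f"{n}0.npz",**d)
    print(n,d["camera_matrix"],d["k1"],d["origin"],d["rotation"])
E
```

```text
pics
{'clock': 0.0, 'q': array([ 67.4227635 ,  39.53424785, -11.14388931,  89.74761987,
         9.01289358,  51.71028205, -12.32163651]), 'qvel': array([-0.04719013,  0.15795019,  0.13422845, -0.04937183, -0.01947177,
        0.0819029 ,  0.00823349]), 'effort': array([-7.78338399e-04, -5.39601982e+01, -1.26684722e+00, -1.58540976e+01,
        8.98920523e-03,  9.48887406e-03, -3.24725352e-05]), 'position': array([ 0.25897984, -0.56806992,  0.23045928]), 'tcp_rot': array([-1.79890097e+02,  8.94185096e-03,  2.45211382e+01]), 'wrist_force': array([0.27716665, 0.73356039, 0.79909879]), 'ft_torque': array([-0.02767841, -0.05692126,  0.01491518]), 'width': 0.08509381730460519}
0.0187
top [[589.12197342   0.         324.71933196]
 [  0.         589.12197342 240.13335747]
 [  0.           0.           1.        ]] -0.09285681803383383 [0.34353741 0.09507367 1.15814964] [ 10.39595706   0.30124242 -89.69782928]
side [[617.3595926    0.         321.34830807]
 [  0.         617.3595926  235.21015033]
 [  0.           0.           1.        ]] -0.13130465448086942 [0.67825158 0.81832825 1.0867847 ] [ 3.48647254e+01 -4.60686623e-02  1.71372395e+02]
```

View pics/top0.png

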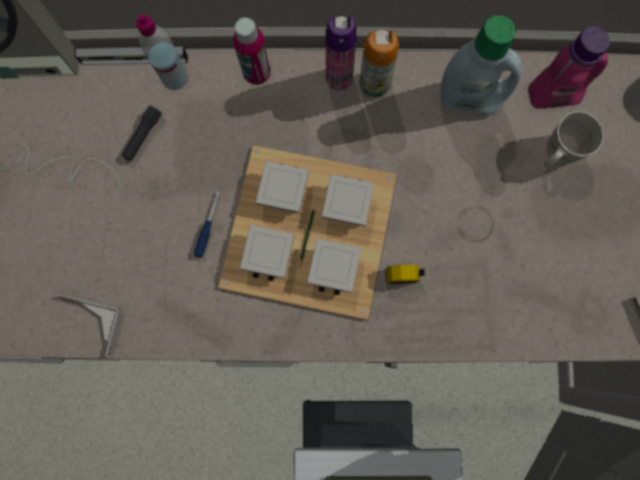

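View pics/side0.png

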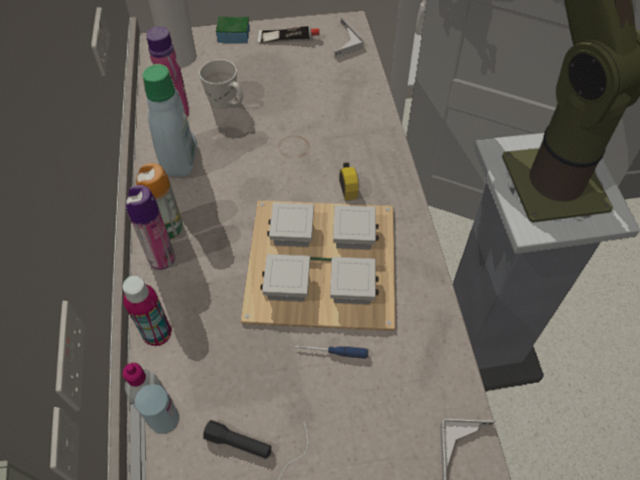

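The top view shows lids at about (283,187), (348,201), (268,251) and (334,266). The pencil is at (308,235), the tape measure at (405,273) and the screwdriver at (207,225). Next I'll get the lid positions.

```bash
cat > h.py <<'E'
import numpy as np,cv2
from scipy.spatial.transform import Rotation as R
def cloud(d):
    K=d["camera_matrix"];k=float(d["k1"]);h,w=d["range_z"].shape
    u,v=np.meshgrid(np.arange(w),np.arange(h))
    x=(u-K[0,2])/K[0,0];y=(v-K[1,2])/K[1,1]
    rd=np.hypot(x,y);r=rd.copy()
    for _ in range(20): r=rd/(1+k*r*r)
    s=np.where(rd>0,r/np.maximum(rd,1e-9),1);x=x*s;y=y*s
    z=d["range_z"]
    P=np.stack([x*z,-y*z,-z],-1)
    ro=np.array(d["rotation"])
    M=ro if ro.shape==(3,3) else R.from_euler("xyz",ro,degrees=True).as_matrix()
    return P@M.T+d["origin"]
E
python3 - <<'E'
from h import *
for n,seeds in (("top",[(283,187),(348,201),(268,251),(334,266)]),("side",[(287,277),(291,223),(353,280),(354,225)])):
    d=np.load(n+"0.npz");P=cloud(d);ok=d["range_z"]>0
    m=((abs(P[...,2]-.06)<.008)&ok).astype(np.uint8)
    nl,lab=cv2.connectedComponents(m)
    for i,s in enumerate(seeds):
        l=lab[s[1],s[0]]
        q=P[lab==l]; rc=cv2.minAreaRect((q[:,:2]*1000).astype(np.float32))
        print(n,i+1,l,len(q),q.mean(0).round(4),np.median(q[:,2]).round(4),rc)
d=np.load("top0.npz");P=cloud(d)
for s in [(308,235),(405,273),(207,225)]: print(P[s[1],s[0]])
E
```

```text
top 1 35 1954 [0.65   0.1856 0.0604] 0.0604 ((651.1412353515625, 185.92276000976562), (86.7252426147461, 87.592529296875), 78.49589538574219)
top 2 37 1979 [0.6237 0.0587 0.0605] 0.0605 ((624.746337890625, 58.613216400146484), (86.04083251953125, 87.59143829345703), 78.33922576904297)
top 3 38 2058 [0.5232 0.2119 0.0604] 0.0604 ((523.9025268554688, 212.1575469970703), (86.32426452636719, 86.93924713134766), 78.51978302001953)
top 4 39 2074 [0.497  0.0849 0.0604] 0.0604 ((497.867431640625, 84.7127456665039), (85.90818786621094, 87.01599884033203), 78.38507080078125)
side 1 39 1740 [0.6517 0.1926 0.059 ] 0.059 ((651.7434692382812, 190.48965454101562), (90.8912353515625, 86.58121490478516), 78.42195892333984)
side 2 34 1468 [0.6256 0.0655 0.0589] 0.059 ((625.2103881835938, 62.529300689697266), (93.05101776123047, 86.04810333251953), 78.51990509033203)
side 3 40 1761 [0.5242 0.2188 0.0591] 0.0591 ((523.9771118164062, 216.37637329101562), (90.21788024902344, 86.24803161621094), 78.40280151367188)
side 4 35 1482 [0.4983 0.0918 0.0589] 0.0589 ((498.03070068359375, 89.13841247558594), (91.6711196899414, 85.87215423583984), 78.52444458007812)
[0.56282061 0.13518335 0.01802394]
[ 0.48297502 -0.04933985  0.05908684]
[0.58269345 0.33666604 0.01582509]
```

>>> play_rows --rows '[[[0,0,0],[0.0285,-0.0265,0],0],[[0,0,0],[0.0285,-0.0265,0],0],[[0,0,0],[0.0285,-0.0265,0],0],[[0,0,0],[0.0285,-0.0265,0],0],[[0,0,0],[0.0285,-0.0265,0],0],[[0,0,0],[0.0285,-0.0265,0],0],[[0,0,0],[0.0285,-0.0265,0],0],[[0,0,0],[0.0285,-0.0265,0],0],[[0,0,0],[0.0285,-0.0265,0],0],[[0,0,0],[0.0285,-0.0265,0],0],[[0,0,0],[0.0285,-0.0265,0],0],[[0,0,0],[0.0285,-0.0265,0],0],[[0,0,0],[0.0285,-0.0265,0],0],[[0,0,0],[0.0285,-0.0265,0],0],[[0,0,0],[0.0285,-0.0265,0],0],[[0,0,0],[0.0285,-0.0265,0],0],[[0,0,0],[0.0285,-0.0265,0],0]]' --force 40

```text
clock: 1.52
position: [0.5197, 0.0572, 0.2222]
tcp_rot: [-179.9, 0.7, 23.2]
wrist_force: [0.6, -0.4, 0.3]
width: 0.0003
```

>>> play_rows --rows '[[[0,0,6],[0,0,0],0],[[0,0,6],[0,0,0],0],[[0,0,6],[0,0,0],0],[[0,0,6],[0,0,0],0],[[0,0,6],[0,0,0],0],[[0,0,6],[0,0,0],0]]'

```text
clock: 2.02
position: [0.5222, 0.0743, 0.22]
tcp_rot: [-179.8, 0.7, -13.0]
wrist_force: [1.1, 0.1, 0.4]
width: 0.0004
```

>>> play_rows --rows '[[[0,0.7,-1.5],[0.004,-0.005,0.03],0],[[0,0,0],[0,0,0.03],0],[[0,0,0],[0,0,0.03],0],[[0,0,0],[0,0,0.03],0],[[0,0,0],[0,0,0.015],0],[[0,0,0],[0,0,0.004],0],[[0,0,0],[0,0,0],0]]'

```text
clock: 2.6
position: [0.5295, 0.0807, 0.0758]
tcp_rot: [-179.7, -0.3, -11.7]
wrist_force: [0.2, -0.4, 0.3]
width: -0.0003
```

>>> play_rows --rows '[[[0,0,0],[0,0,0.004],0],[[0,0,0],[0,0,0.004],0],[[0,0,0],[0,0,0.003],0],[[0,0,0],[0,0,0.002],0]]'

```text
clock: 2.93
position: [0.5317, 0.081, 0.0648]
tcp_rot: [-179.6, -0.6, -11.7]
wrist_force: [-0.7, 0.0, -0.7]
width: -0.0
```

>>> play_rows --rows '[[[0,0,0],[0,0,0.002],0],[[0,0,0],[0,0,0.002],0]]'

```text
clock: 3.1
position: [0.5327, 0.0811, 0.0616]
tcp_rot: [-179.5, -0.7, -11.7]
wrist_force: [0.4, 0.5, 0.2]
width: 0.0001
```

>>> play_rows --rows '[[[0,-0.7,0],[-0.005,0,0.001],0],[[0,0,0],[0,0,0.001],0]]'

```text
clock: 3.27
position: [0.5274, 0.0823, 0.0601]
tcp_rot: [-179.5, 0.1, -11.7]
wrist_force: [-5.0, 0.7, 18.3]
width: 0.0
```

>>> play_rows --rows '[[[0,0,0],[0,0,0.002],0],[[0,0,0],[0,0,0.002],0]]'

```text
clock: 3.43
position: [0.5274, 0.0823, 0.06]
tcp_rot: [-179.5, -0.0, -11.7]
wrist_force: [-5.0, -0.3, 21.8]
width: -0.0001
```

>>> play_rows --rows '[[[0,0,0],[0,0,0.002],0],[[0,0,0],[0,0,0.002],0]]'

```text
clock: 3.6
position: [0.5273, 0.0823, 0.06]
tcp_rot: [-179.4, -0.1, -11.7]
wrist_force: [-3.1, -0.6, 18.6]
width: 0.0001
```

>>> play_rows --rows '[[[0,0,0],[0,0,-0.01],0],[[0,0,0],[0,0,-0.015],0],[[0,0,0],[0.033,0,0],0],[[0,0,0],[0.033,0,0],0],[[0,0,0],[0.033,0,0],0],[[0,0,0],[0.031,0,0],0],[[0,0,0],[0,0,0.008],0],[[0,0,0],[0,0,0],0]]'

```text
clock: 4.27
position: [0.6558, 0.0551, 0.0816]
tcp_rot: [-179.4, 0.1, -11.6]
wrist_force: [-1.2, 0.3, -0.6]
width: -0.0001
```

>>> play_rows --rows '[[[-0.6,0,0],[-0.002,0,0.006],0],[[0,0,0],[-0.001,0,0.006],0],[[0,0,0],[-0.001,0,0.005],0]]'

```text
clock: 4.52
position: [0.6509, 0.056, 0.0647]
tcp_rot: [179.9, 0.1, -11.6]
wrist_force: [1.3, -0.4, -0.2]
width: -0.0003
```

>>> play_rows --rows '[[[0,0,0],[0,0,0.002],0],[[0,0,0],[0,0,0.001],0]]'

```text
clock: 4.68
position: [0.6476, 0.0572, 0.06]
tcp_rot: [179.9, 0.4, -11.5]
wrist_force: [-0.5, -0.5, 0.5]
width: -0.0003
```

>>> play_rows --rows '[[[0,0,0],[0,0,0.001],0],[[0,0,0],[0,0,0.001],0]]'

```text
clock: 4.85
position: [0.6475, 0.0573, 0.0582]
tcp_rot: [179.9, 0.3, -11.5]
wrist_force: [0.2, -1.5, 4.7]
width: -0.0001
```

>>> play_rows --rows '[[[0,0,0],[0,0,0.001],0],[[0,0,0],[0,0,0.001],0]]'

```text
clock: 5.02
position: [0.6476, 0.0573, 0.058]
tcp_rot: [179.9, 0.3, -11.5]
wrist_force: [-2.3, -0.8, 8.7]
width: 0.0003
```

>>> play_rows --rows '[[[0,0,0],[0,0,-0.006],0],[[0,0,0],[0.006,0,0],0],[[0,0,0],[0.005,0,0],0],[[0,0,0],[0,0,0],0]]'

```text
clock: 5.35
position: [0.6595, 0.0553, 0.0654]
tcp_rot: [179.9, 0.3, -11.5]
wrist_force: [-0.5, -0.3, -0.1]
width: -0.0002
```

>>> play_rows --rows '[[[0,0,0],[0,0,0.001],0],[[0,0,0],[0,0,0.001],0]]'

```text
clock: 5.52
position: [0.6601, 0.055, 0.0631]
tcp_rot: [179.9, 0.2, -11.5]
wrist_force: [-1.3, -0.3, -0.3]
width: 0.0001
```

>>> play_rows --rows '[[[0,0,0],[-0.002,0,0.001],0],[[0,0,0],[-0.001,0,0.001],0]]'

```text
clock: 5.68
position: [0.6568, 0.0555, 0.0603]
tcp_rot: [179.9, 0.3, -11.5]
wrist_force: [0.3, 1.2, 0.1]
width: 0.0001
```

>>> play_rows --rows '[[[0,0,0],[-0.001,0,0.001],0],[[0,0,0],[0,0,0.001],0]]'

```text
clock: 5.85
position: [0.6554, 0.0559, 0.0579]
tcp_rot: [179.9, 0.3, -11.5]
wrist_force: [1.1, -0.2, 1.5]
width: 0.0003
```

>>> play_rows --rows '[[[0,0,0],[0,0,0.001],0],[[0,0,0],[0,0,0.001],0]]'

```text
clock: 6.02
position: [0.6556, 0.0558, 0.057]
tcp_rot: [179.9, 0.2, -11.5]
wrist_force: [-3.0, -0.4, 12.3]
width: 0.0004
```

>>> play_rows --rows '[[[0,0,0],[0,0,0.001],0],[[0,0,0],[0,0,0.001],0]]'

```text
clock: 6.18
position: [0.6556, 0.0558, 0.0571]
tcp_rot: [179.9, 0.2, -11.5]
wrist_force: [-1.7, -0.1, 6.5]
width: -0.0001
```

>>> play_rows --rows '[[[0,0,0],[0,0,-0.01],0],[[0,0,0],[-0.03,0,0],0],[[0,0,0],[-0.03,0,0],0],[[0,0,0],[0,0,0],0]]'

```text
clock: 6.52
position: [0.5962, 0.0675, 0.0691]
tcp_rot: [179.9, 0.1, -11.6]
wrist_force: [-1.0, 0.3, 0.3]
width: -0.0
```

>>> play_rows --rows '[[[0,0,0],[0,0,0.001],0],[[0,0,0],[0,0,0.001],0]]'

```text
clock: 6.68
position: [0.5957, 0.068, 0.0682]
tcp_rot: [180.0, 0.1, -11.5]
wrist_force: [-0.6, -0.1, -0.5]
width: 0.0001
```

>>> play_rows --rows '[[[0,0,0],[0,0,0.003],0],[[0,0,0],[0,0,0.002],0],[[0,0,0],[0,0,0.001],0]]'

```text
clock: 6.93
position: [0.5988, 0.0677, 0.0621]
tcp_rot: [-180.0, -0.1, -11.6]
wrist_force: [0.0, 0.2, -0.1]
width: -0.0003
```

>>> play_rows --rows '[[[0,0,0],[0,0,0.001],0],[[0,0,0],[0,0,0.001],0]]'

```text
clock: 7.1
position: [0.5999, 0.0672, 0.0595]
tcp_rot: [-180.0, -0.2, -11.6]
wrist_force: [-0.6, 0.7, 0.8]
width: 0.0
```

>>> play_rows --rows '[[[0,0,0],[0,0,0.001],0],[[0,0,0],[0,0,0.001],0]]'

```text
clock: 7.27
position: [0.5997, 0.0673, 0.0575]
tcp_rot: [-180.0, -0.1, -11.6]
wrist_force: [-3.2, 0.2, 15.3]
width: 0.0
```

>>> play_rows --rows '[[[0,0,0],[0,0,0.001],0],[[0,0,0],[0,0,0.001],0]]'

```text
clock: 7.43
position: [0.5997, 0.0673, 0.0576]
tcp_rot: [-180.0, -0.1, -11.6]
wrist_force: [-2.3, 0.0, 9.5]
width: -0.0
```

>>> play_rows --rows '[[[0,0,0],[0,0,-0.012],0],[[0,0,0],[0,0,-0.012],0],[[0,0,0],[0.014,-0.032,0],0],[[0,0,0],[0.014,-0.032,0],0],[[0,0,0],[0.014,-0.032,0],0],[[0,0,0],[0.012,-0.032,0],0],[[0,0,0],[0,0,0.008],0],[[0,0,0],[0,0,0.005],0],[[0,0,0],[0,0,0],0]]'

```text
clock: 8.18
position: [0.6842, 0.184, 0.0777]
tcp_rot: [-179.8, -0.5, -11.9]
wrist_force: [-0.5, 0.7, -0.9]
width: -0.0001
```

>>> play_rows --rows '[[[0,-0.5,0],[-0.003,0,0.006],0],[[0,0,0],[0,0,0.004],0],[[0,0,0],[0,0,0.002],0]]'

```text
clock: 8.43
position: [0.6806, 0.1818, 0.0662]
tcp_rot: [-179.9, -0.0, -12.1]
wrist_force: [-1.0, -0.4, -0.4]
width: 0.0
```

>>> play_rows --rows '[[[0,0,0],[-0.001,0,0.001],0],[[0,0,0],[0,0,0.001],0]]'

```text
clock: 8.6
position: [0.6787, 0.1797, 0.0636]
tcp_rot: [180.0, 0.1, -12.2]
wrist_force: [-0.7, -0.8, -0.0]
width: -0.0001
```

>>> play_rows --rows '[[[0,0,0],[0,0,0.001],0],[[0,0,0],[0,0,0.001],0]]'

```text
clock: 8.77
position: [0.6786, 0.1783, 0.0616]
tcp_rot: [179.9, 0.1, -12.3]
wrist_force: [-0.6, 0.7, 0.3]
width: 0.0003
```

>>> play_rows --rows '[[[0,0,0],[0,0,0.001],0],[[0,0,0],[0,0,0.001],0]]'

```text
clock: 8.93
position: [0.6787, 0.178, 0.0602]
tcp_rot: [179.9, 0.1, -12.3]
wrist_force: [-2.8, -0.6, 10.0]
width: -0.0004
```

>>> play_rows --rows '[[[0,0,0],[0,0,-0.012],0],[[0,0,0],[0,0,-0.012],0],[[0,0,0],[-0.007,0.032,0],0],[[0,0,0],[-0.007,0.032,0],0],[[0,0,0],[-0.007,0.032,0],0],[[0,0,0],[-0.007,0.032,0],0],[[0,0,0],[0,0,0.008],0],[[0,0,0],[0,0,0.005],0],[[0,0,0],[0,0,0],0]]'

```text
clock: 9.68
position: [0.628, 0.0569, 0.0812]
tcp_rot: [-179.7, -0.7, -12.1]
wrist_force: [0.1, 0.9, 0.0]
width: 0.0002
```

>>> play_rows --rows '[[[-0.3,-0.7,0],[-0.003,-0.001,0.006],0],[[0,0,0],[0,0,0.006],0],[[0,0,0],[-0.001,0,0.004],0],[[0,0,0],[0,0,0.001],0]]'

```text
clock: 10.02
position: [0.6268, 0.0634, 0.0642]
tcp_rot: [-179.8, -0.2, -11.9]
wrist_force: [-0.6, 0.1, -0.4]
width: 0.0003
```

>>> play_rows --rows '[[[0,0,0],[0,0,0.001],0],[[0,0,0],[0,0,0.001],0]]'

```text
clock: 10.18
position: [0.6268, 0.0653, 0.0613]
tcp_rot: [-179.8, -0.1, -11.8]
wrist_force: [-0.6, 0.2, 0.4]
width: -0.0001
```

>>> play_rows --rows '[[[0,0,0],[0,0.004,-0.003],0],[[0,0,0],[-0.002,0.004,0],0],[[0,0,0],[0,0,0],0]]'

```text
clock: 10.43
position: [0.6227, 0.0581, 0.0641]
tcp_rot: [-179.8, -0.1, -11.7]
wrist_force: [-0.3, 0.1, -0.3]
width: -0.0001
```

>>> play_rows --rows '[[[0,0,0],[0,0,0.001],0],[[0,0,0],[0,0,0.001],0]]'

```text
clock: 10.6
position: [0.623, 0.0573, 0.0627]
tcp_rot: [-179.8, -0.2, -11.7]
wrist_force: [0.2, 0.4, -0.9]
width: 0.0001
```

Within about 2 mm of the centre, so now I'll press.

>>> play_rows --rows '[[[0,0,0],[0,0,0.001],0],[[0,0,0],[0,0,0.001],0],[[0,0,0],[0,0,0.001],0]]'

```text
clock: 10.85
position: [0.6233, 0.0571, 0.0599]
tcp_rot: [-179.8, -0.2, -11.8]
wrist_force: [-1.4, 0.2, 7.4]
width: 0.0002
```

>>> play_rows --rows '[[[0,0,0],[0,0,0.0015],0],[[0,0,0],[0,0,0.0015],0]]'

```text
clock: 11.02
position: [0.6233, 0.0571, 0.0582]
tcp_rot: [-179.8, -0.2, -11.8]
wrist_force: [-2.9, -0.0, 7.5]
width: -0.0
```

>>> play_rows --rows '[[[0,0,0],[0,0,0.0015],0],[[0,0,0],[0,0,0.0015],0]]'

```text
clock: 11.18
position: [0.6232, 0.057, 0.0569]
tcp_rot: [-179.8, -0.2, -11.8]
wrist_force: [-1.5, -0.7, 7.1]
width: -0.0001
```

It is moving down at about 7–9 N.

>>> play_rows --rows '[[[0,0,0],[0,0,0.002],0],[[0,0,0],[0,0,0.002],0]]'

```text
clock: 11.35
position: [0.6233, 0.0571, 0.0561]
tcp_rot: [-179.8, -0.2, -11.8]
wrist_force: [-5.4, 0.2, 23.1]
width: -0.0001
```

>>> play_rows --rows '[[[0,0,0],[0,0,0.002],0],[[0,0,0],[0,0,0.002],0],[[0,0,0],[0,0,0.002],0]]'

```text
clock: 11.6
position: [0.6233, 0.057, 0.0561]
tcp_rot: [-179.7, -0.3, -11.8]
wrist_force: [-3.6, -0.5, 15.5]
width: 0.0002
```

```bash
python3 - <<'E'
from workcell import monitor,get_image
from h import *
import cv2
for n in("top","side"):
    d=get_image(n); cv2.imwrite(f"pics/{n}1.png",d["img"][:,:,::-1])
    d0=np.load(n+"0.npz");P0=cloud(d0);P=cloud(d)
    m=(abs(P0[...,2]-.06)<.008)
    A=np.array([.98,-.2]);B=np.array([.2,.98])
    for i,c in enumerate([(.650,.186),(.6242,.0587),(.5235,.212),(.4975,.085)]):
        e=P0[...,:2]-np.array(c);mm=m&(abs(e@A)<.038)&(abs(e@B)<.038)&(abs(P[...,2]-.058)<.008)
        q=P[mm]; 
        if len(q)>50:
            X=np.c_[q[:,:2]-c,np.ones(len(q))];f=np.linalg.lstsq(X,q[:,2],rcond=None)[0]
            print(n,i+1,len(q),"z",np.median(q[:,2]).round(4),"was",np.median(P0[mm][:,2]).round(4),"slopes",f.round(3))
s=monitor.observe();print(s["clock"],s["position"],s["wrist_force"])
E
```

```text
top 1 1452 z 0.0606 was 0.0605 slopes [ 0.001 -0.004  0.061]
top 3 1561 z 0.0605 was 0.0605 slopes [-0.003 -0.001  0.061]
side 1 1291 z 0.0593 was 0.0591 slopes [0.    0.007 0.059]
side 2 800 z 0.0553 was 0.0591 slopes [-0.002  0.01   0.055]
side 3 1291 z 0.0592 was 0.0592 slopes [0.004 0.005 0.059]
side 4 1075 z 0.0591 was 0.059 slopes [-0.002  0.007  0.059]
11.7 [0.62327656 0.05702808 0.05611294] [-4.47736916 -1.68997371 15.62833146]
```

```bash
python3 - <<'E'
from workcell import monitor
s=monitor.observe();print(s["clock"],s["position"],s["wrist_force"])
E
```

```text
11.7 [0.62327656 0.05702808 0.05611294] [-4.47736916 -1.68997371 15.62833146]
```

View pics/side1.png

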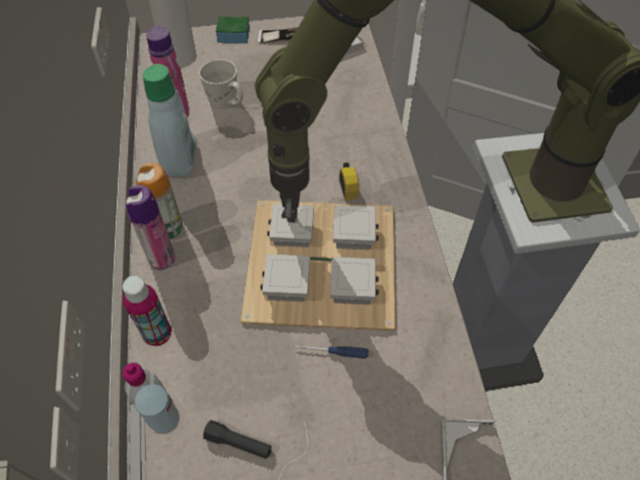

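View pics/top1.png

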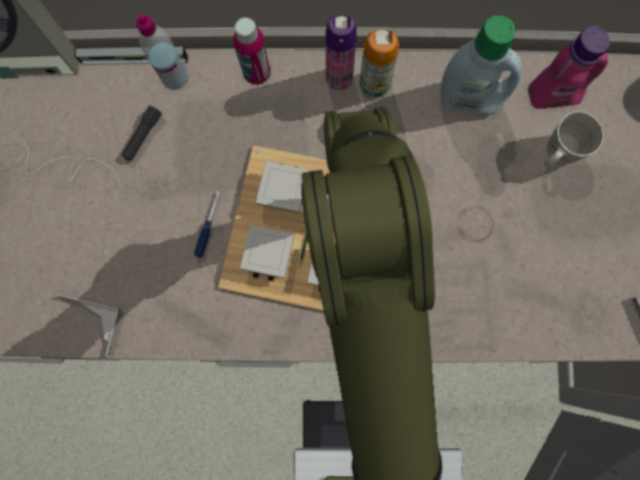

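The side view shows the closed fingertips on lid 2 at (291,215). The pencil, tape measure (349,180) and screwdriver (335,351) look unmoved. Lid 2 is 4 mm lower and level to within the measurement, and it is being held at about 16 N.

```bash
python3 -c "
from workcell import workorder,monitor
print(workorder.sign_off());s=monitor.observe();print(s['clock'],s['position'],s['wrist_force'])"
```

```text
the job is handed in; nothing more can be done
None
the job is handed in; nothing more can be done
```

Lid 2 (far right) was the rocking one. I pressed it down onto its gasket and handed the job in at about 11.7 s, still holding it down with about 16 N.

- **Finding it:** Lids 4 and 1 were firm, staying at about 60 mm under roughly 20 N and 10 N. Lid 2 dipped 2–3 mm at both of the opposite edges I tried. I did not press lid 3, because lid 2 was already clear.
- **Seating it:** Pressed near its centre, lid 2 gave way at about 7–9 N and stopped 4 mm down at 56.1 mm. The highest push I read was about 23 N, brief and slightly above the 12–20 N suggested.
- **Last checks:** The side camera showed lid 2 dropped from 59.1 to 55.3 mm and about as level as the others. The heights of the other three lids had not changed. The pencil, tape measure and screwdriver looked unmoved, though the arm hid the tape measure and part of the board from the top camera.
- **Not checked:** I did not press lid 2's edges again after seating it, so as to keep the hold. That it is now firm rests on the 4 mm drop and the solid stop at 15–23 N. No reading was available after handing in.

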